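Clear the keyboard and shut the laptop

ROBOT

A 6-joint arm with a two-finger parallel gripper is mounted at the origin on a cart in front of the work surface, level with it; the furniture and walls round the work are solid. World frame = base frame: x ahead of the robot, y to its left, z up, the work surface at z = 0. Lengths are in m, angles in rad, forces in N, time in s.
With the tool pointing down it reaches from about 0.4 to 0.825 m from the base axis. Payload 7 kg.
Tool frame: the origin (TCP) lies at the very end of the fingers, on their centre line; the grasp point (between the pads) lies 19 mm behind it; z points along the fingers, y is the line along which they close (so a half turn about z gives the same grasp; the last joint's range is limited). The gripper opens to 88 mm and grips with 3 to 60 N. Pads are 19 mm wide; open, the fingers measure 130 mm over their backs; the gripper's body (78 mm by 193 mm) begins 47 mm behind the grasp point.
Start: joints at [0.288, 0.359, 0.012, 0, -1.224, -0.288], TCP at [0.675, -0, 0.227] pointing down, gripper open.
Joint ranges: [-3.07, 3.07], [-1.43, 2.12], [-1.02, 1.25], [-3.03, 1.67], [-3.05, -0], [-3.03, 3.03]. Speed limits (rad/s): [2.39, 2.39, 3.01, 3.14, 3.14, 3.14].

INTERFACE

Orientations are given as [roll, pitch, yaw] about the fixed x, y, z axes, in that order (R = Rz(yaw) Ry(pitch) Rx(roll)).
In Python, from station import arm gives the robot as it stands. The module is installed in compiled form; this text tells all that it offers.
- The arm moves only by the shell command python3 -m crank 'ROWS' [FORCE]. ROWS is JSON, a list of rows, each an object of numbers: "dx", "dy", "dz": the shift along the world's x, y, z in m; "twist": the turn about the world's z in degrees; "grip": the opening, from -1 (shut) to 1 (fully open). A call has exactly 5 rows; each row is the pose to reach, as a shift and turn from the pose commanded when the call began; what a row does not reach only later rows make up. A row lasts 1/12 s, in which the tool goes at most 41.7 mm and 7.16 degrees, less where a joint would pass 70% of its speed; a pose out of reach is approached as far as the arm can. A call with a gripper value outside its range is refused whole. The fingers move at their own pace and stop on an object; FORCE is the grip in N (left out, the last holds). Time passes only in rows, so rows that repeat a pose let the fingers close, or fill a call up. It gives the time, the measured TCP pose, the force, the opening and the grip force at its end, in the units of the state.
- arm.get_state(): the state, without advancing time (a new reading comes with each control period).
- arm.grab_frame(name): name is "scene" or "side" or "wrist"; returns the picture (480x640x3 uint8, red, green, blue); there is no depth.
- arm.get_calibration(name): a dict with "fx", "fy", "cx", "cy" (pixels), "cam_to_world" (4x4, takes a point from camera to world coordinates); the wrist camera has in their place "tool_from_camera" (4x4, takes a point from camera to tool coordinates, whose origin is the TCP and whose axes are the flange's). Camera axes: x right, y down, z forward; pixel columns grow to the right and rows downward; lengths in m; the calibration is good to about 2 mm. A picture is of the moment at which its call begins: read the wrist's pose just before it. get_calibration takes no time and is no camera call.
- arm.job_done(): hands the job in; it is judged then, once.
The state is a dict: "t": time; "q": joint angles; "qd": joint speeds; "joint_efforts": joint torques, N m; "eef_pos": TCP position; "ee_rot": TCP orientation; "force": force on the tool from outside, world axes, zero at the start; "moment": the same for the moment, N m; "width": finger opening in m; "gripper_force": force on a finger pad.
Only numpy, scipy, OpenCV 4.12 (cv2) and the standard library are available. Lean on these libraries where they do the work, as an engineer would, in place of code of your own. Each camera call takes 0.05 s, during which the arm holds its last target. There are 200 camera calls.

TASK

A matchbox has been left on the keyboard of the open laptop. Push it off with the fingertips so that it lies flat on the worktop, then gently push the laptop's lid fully shut, without slamming it. Pick nothing up, keep the laptop where it stands, leave the mug, the paper cup and the salt shaker alone, and take the hand away at the end.

Things in the scene. Friction and masses are not known exactly. Their poses are not given: they have to be found in the camera images.
- laptop: Loose dark blue laptop, 0.95 kg; base 186 mm deep (x) by 272 mm wide (y). Origin under its middle, 2 mm below the worktop's top; x points from the near edge (x = -93 mm) to the hinge side, away from the robot. The keyboard is 11 mm above the origin. Hinge line: along y at x = +90 mm, 14 mm above the origin. The base slides if pushed sideways with more than roughly 4 N.
- laptop_lid (a joint): Angle of the lid (rad): 0 shut (slightly soft stop), 1.57 upright; starts near upright. Shutting swings its free edge towards the robot and down. The lid is 6 mm thick, as wide as the base, and reaches 183 mm from the hinge line; its outer face lies 4 mm outside the hinge line (shut: 18 mm above the laptop's origin).
- lid_edge (a point): Middle of the free edge of the laptop's lid, 183 mm from the hinge line and 1.5 mm outside it. The hinge has friction of 0.45 N m (about 2.5 N at this edge with the lid upright, less as it lies down) and no spring: the lid stays at any angle where it is left, and must be pushed until it is shut.
- matchbox: Loose yellow matchbox, 36 (x) x 53 (y) x 15 (z) mm, 30 g, lying flat on the keyboard in front of the screen at any yaw up to 0.6 rad from the laptop's; origin in the middle of its underside. Its tray does not move. With it on the keyboard the lid cannot shut.
- matchbox_mid (a point): Centre of the matchbox, 7.5 mm above its underside.
- travel_mug: Bystander: black travel mug with lid, 88 mm across, 120 mm high, origin in the middle of its underside. It stands either left of the laptop or behind it.
- paper_cup: Bystander: whitish paper cup, 95 mm across the rim, 128 mm high, origin in the middle of its underside. It stands in the other of those two places.
- salt_shaker: Bystander: salt shaker with a grey cap, 44 mm across, 90 mm high, origin in the middle of its underside, right of the laptop.
Things that resemble listed ones, but are neither listed nor needed, are in the scene too. There is more than one size of the matchbox; the one meant has the size given above.

How it is judged:
On the way, in this order (a step that is already met when the one before it is completed fails the run):
1. the matchbox lies flat on the worktop, off the laptop, with the lid still open (height (world z) of matchbox_mid between 0 and 0.0105 m and value of joint laptop_lid above 0.3 rad), for 0.2 s.
2. the lid is fully shut (value of joint laptop_lid below 0.04 rad), for 0.2 s.
At the end, for the whole second after the job is handed in: The matchbox lies flat and still on the worktop off the laptop (its centre below 10.5 mm), the lid is shut to within 0.04 rad, the laptop is at rest within 40 mm of where it stood, and mug, cup and salt shaker are within 20 mm of where they stood (height (world z) of matchbox_mid between 0 and 0.0105 m and value of joint laptop_lid below 0.04 rad and distance of laptop from where it was at the start of the episode below 0.04 m and linear speed of each of matchbox, laptop below 0.02 m/s and distance of each of travel_mug, paper_cup, salt_shaker from where it was at the start of the episode below 0.02 m); the robot touches nothing.
It fails at once if the matchbox or the laptop is lifted (matchbox centre over 50 mm or laptop origin over 15 mm above the worktop) (height (world z) of matchbox_mid above 0.05 m or height (world z) of laptop above 0.015 m).
It fails at once if the laptop is shoved more than 40 mm from where it stood (distance of laptop from where it was at the start of the episode above 0.04 m).
It fails at once if the lid slams: it moves faster than 1.5 rad/s within the last 0.2 rad (value of joint laptop_lid below 0.2 rad and velocity of joint laptop_lid below -1.5 rad/s).
It fails at once if the fingers press on the laptop with more than 60 N (contact force between the fingers and laptop above 60 N).
It fails at once if the mug, the cup or the salt shaker is moved more than 20 mm (distance of any of travel_mug, paper_cup, salt_shaker from where it was at the start of the episode above 0.02 m).
It also fails if it takes over 61 s, if anything falls off the work surface, if the arm or the gripper's body presses on something with over 40 N, if the wrist force passes 120 N, or if a joint passes its speed limit or range.

## Working session

There is one attempt and no reset: what is moved stays moved. The work goes in short steps, Python scripts to look and compute and a shell command to move; the robot and the scene stay as the last step left them, time stands still between calls to the robot, and variables do not carry over. Pictures are saved under pics/ and viewed, at most 10 in all, crops included, and the job is handed in when it is done.

```bash
mkdir -p pics; cat > h.py <<'E'
import numpy as np, cv2
from station import arm
def save(n,f):
    im=arm.grab_frame(n); cv2.imwrite(f'pics/{f}.png',im[:,:,::-1]); return im
def ray(n,u,v,z):
    c=arm.get_calibration(n);T=np.array(c['cam_to_world'])
    d=T[:3,:3]@[(u-c['cx'])/c['fx'],(v-c['cy'])/c['fy'],1];o=T[:3,3]
    return o+d*(z-o[2])/d[2]
def proj(n,P):
    c=arm.get_calibration(n);T=np.array(c['cam_to_world'])
    p=(np.atleast_2d(P)-T[:3,3])@T[:3,:3]
    return np.c_[c['fx']*p[:,0]/p[:,2]+c['cx'],c['fy']*p[:,1]/p[:,2]+c['cy']]
E
python3 - <<'E'
from h import *
save('scene','s0');save('side','d0')
s=arm.get_state();print(s['t'],s['eef_pos'],s['ee_rot'],s['width'])
for n in('scene','side'):print(np.round(np.array(arm.get_calibration(n)['cam_to_world']),3))
E
```

```text
0.1 [ 6.74532624e-01 -4.43999061e-05  2.25707307e-01] [ 3.14004980e+00 -1.12508176e-04 -1.57093318e+00] 0.08799699024624841
[[-0.653 -0.527  0.543  0.035]
 [-0.757  0.45  -0.473  0.577]
 [ 0.005 -0.72  -0.694  0.686]
 [ 0.     0.     0.     1.   ]]
[[-0.956 -0.202  0.212  0.317]
 [-0.293  0.628 -0.721  0.919]
 [ 0.012 -0.751 -0.66   0.796]
 [ 0.     0.     0.     1.   ]]
```

View pics/s0.png

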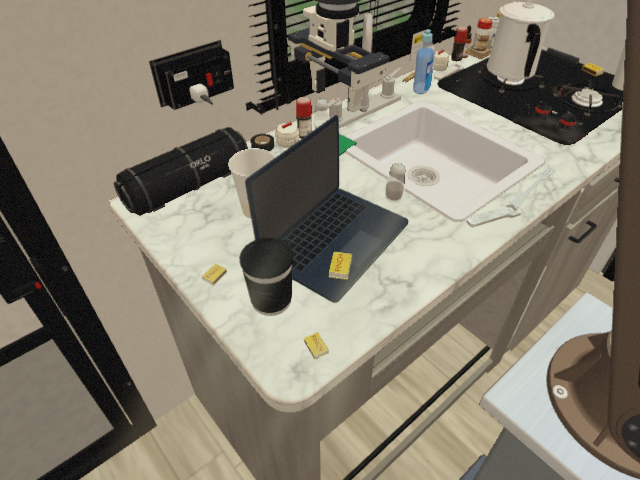

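View pics/d0.png

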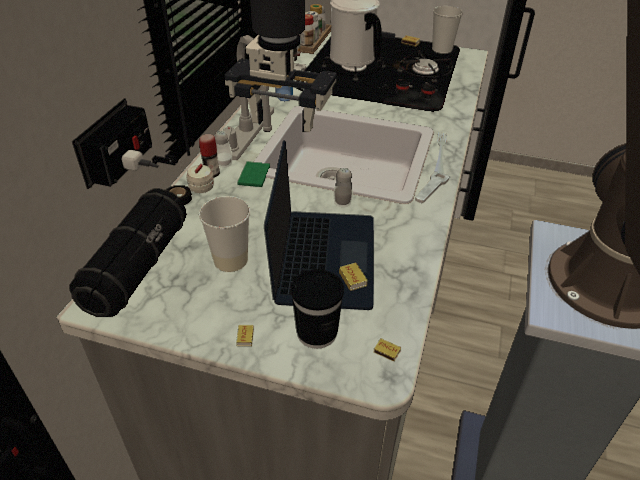

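The scene picture shows the laptop with its lid up, and the matchbox near the front left of the keyboard at about (341,265). The mug is left of it at (268,275), the cup behind at (250,180) and the shaker on the right at (396,185). The side view shows the same, with the matchbox at (353,277). I'll zoom in to read the corners.

```bash
python3 - <<'E'
import cv2,numpy as np
a=cv2.imread('pics/s0.png')[110:330,220:430];b=cv2.imread('pics/d0.png')[130:350,190:400]
f=lambda i:np.clip(cv2.resize(i,None,fx=1.9,fy=2.5,interpolation=cv2.INTER_CUBIC).astype(float)*1.5,0,255).astype('uint8')
cv2.imwrite('pics/z0.png',np.hstack([f(a),f(b)]))
E
```

```text
(no output)
```

View pics/z0.png

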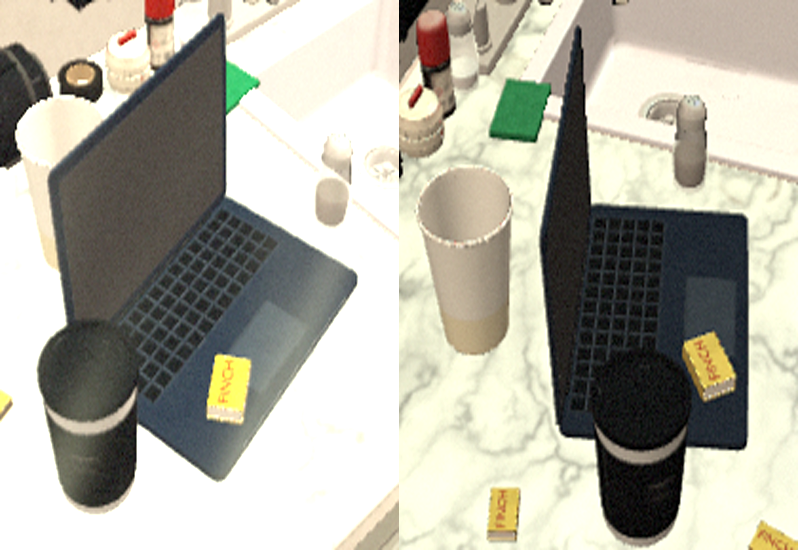

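```bash
cat > fit.py <<'E'
from h import *
from scipy.optimize import least_squares
S=lambda p:np.array(p)/[1.9,2.5]+[220,110]
D=lambda p:(np.array(p)-[399,0])/[1.9,2.5]+[190,130]
def tf(x,y,a,P):
    P=np.atleast_2d(P).astype(float);c,s=np.cos(a),np.sin(a)
    return np.c_[x+c*P[:,0]-s*P[:,1],y+s*P[:,0]+c*P[:,1],P[:,2]]
def lap(p):
    x,y,a,t=p;base=[[-.093,-.136,.009],[-.093,.136,.009]]
    e=lambda s:[.09-.183*np.cos(t)+.0015*np.sin(t),s*.136,.012+.183*np.sin(t)+.0015*np.cos(t)]
    return tf(x,y,a,base+[e(-1),e(1)])
so=S([(360,275),(222,482),(223,12),(48,180)]);do=D([(749,212),(748,449),(577,25),(541,238)])
r=least_squares(lambda p:np.r_[proj('scene',lap(p))-so,proj('side',lap(p))-do].ravel(),[.6,.1,0,1.5])
print('laptop',r.x.round(4),r.fun.reshape(-1,2).round(1).tolist());L=r.x
box=lambda p:tf(*p,[[-.018,-.0265,.024],[.018,-.0265,.024],[.018,.0265,.024],[-.018,.0265,.024]])
so=S([(221,354),(251,356),(244,412),(207,408)]);do=D([(683,346),(712,332),(735,374),(708,392)])
best=min((least_squares(lambda p:np.r_[proj('scene',box(p))-np.roll(so,k,0),proj('side',box(p))-np.roll(do,j,0)].ravel(),[.55,.2,a]) for k in range(4) for j in range(4) for a in(-.4,.4)),key=lambda r:r.cost)
print('box',best.x.round(4),best.fun.reshape(-1,2).round(1).tolist())
print('mug',ray('scene',*S((88,362)),.12),ray('side',*D((641,398)),.12))
print('cup',ray('side',*D((465,204)),.128)); print('shaker',ray('side',*D((691,100)),.088),ray('scene',*S((337,142)),.088))
print('decoys',ray('side',388,348,.01),ray('side',245,335,.01))
print('edge of top', [ray('side',u,v,0).round(3).tolist() for u,v in((375,402),(430,250),(435,300))])
print(proj('side',arm.get_state()['eef_pos']))
E
python3 fit.py
```

```text
laptop [0.546  0.1049 0.2365 1.6083] [[0.1, 0.2], [-0.9, 0.4], [-0.5, -0.8], [-1.0, -1.1], [-0.4, 0.8], [0.9, -1.3], [0.7, -1.4], [1.0, 0.8]]Traceback (most recent call last):
  File "fit.py", line 17, in <module>
    best=min((least_squares(lambda p:np.r_[proj('scene',box(p))-np.roll(so,k,0),proj('side',box(p))-np.roll(do,j,0)].ravel(),[.55,.2,a]) for k in range(4) for j in range(4) for a in(-.4,.4)),key=lambda r:r.cost)
  File "fit.py", line 17, in <genexpr>
    best=min((least_squares(lambda p:np.r_[proj('scene',box(p))-np.roll(so,k,0),proj('side',box(p))-np.roll(do,j,0)].ravel(),[.55,.2,a]) for k in range(4) for j in range(4) for a in(-.4,.4)),key=lambda r:r.cost)
              ~~~~~~~~~~~~~^^^^^^^^^^^^^^^^^^^^^^^^^^^^^^^^^^^^^^^^^^^^^^^^^^^^^^^^^^^^^^^^^^^^^^^^^^^^^^^^^^^^^^^^^^^^^^^^^^^^^^^^^^^^^
    return func(*args, **kwargs)
    result = trf(vector_fun.fun, vector_fun.jac, x0, f0, J0, lb, ub, ftol, xtol,
                 gtol, max_nfev, x_scale, loss_function, tr_solver,
                 tr_options.copy(), verbose, callback=callback_wrapped)
    return trf_no_bounds(
      
[... 942 characters left out ...]
kwargs))
                      ~~~~~~~~^^^^^^^^^^^^^^^^^^^^^^^^^^^^^^
    return np.atleast_1d(self.fun(x))
                         ~~~~~~~~^^^
    return self.f(x, *self.args, **self.kwargs)
           ~~~~~~^^^^^^^^^^^^^^^^^^^^^^^^^^^^^^
  File "fit.py", line 17, in <lambda>
    best=min((least_squares(lambda p:np.r_[proj('scene',box(p))-np.roll(so,k,0),proj('side',box(p))-np.roll(do,j,0)].ravel(),[.55,.2,a]) for k in range(4) for j in range(4) for a in(-.4,.4)),key=lambda r:r.cost)
                                           ~~~~^^^^^^^^^^^^^^^^
  File "h.py", line 10, in proj
    c=arm.get_calibration(n);T=np.array(c['cam_to_world'])
ValueError: time passes only in moves, steps and waits
```

```bash
sed -i 's/^def save/from functools import cache\ncal=cache(arm.get_calibration)\ndef save/; s/c=arm.get_calibration(n)/c=cal(n)/' h.py
sed -i 's/np.roll(do,j,0)\].ravel(),\[.55,.2,a\]) for k/np.roll(do[::-1],j,0)].ravel() if m else np.r_[proj("scene",box(p))-np.roll(so[::-1],k,0),proj("side",box(p))-np.roll(do[::-1],j,0)].ravel(),[.55,.2,a]) for m in(0,1) for k/; s/so,k,0),proj(.side.,box(p))-np.roll(do\[::-1\],j,0)\].ravel() if/so,k,0),proj("side",box(p))-np.roll(do,j,0)].ravel() if/' fit.py; python3 fit.py 2>&1 | tail -12
```

```text
laptop [0.546  0.1049 0.2365 1.6083] [[0.1, 0.2], [-0.9, 0.4], [-0.5, -0.8], [-1.0, -1.1], [-0.4, 0.8], [0.9, -1.3], [0.7, -1.4], [1.0, 0.8]]
box [ 0.4801  0.1536 -2.4261] [[0.4, -0.7], [0.3, -0.1], [-0.4, 1.7], [-3.2, 0.5], [-1.1, -1.6], [1.7, 0.2], [1.4, -0.7], [0.1, -1.3]]
mug [0.50848827 0.29504372 0.12      ] [0.50731522 0.30230502 0.12      ]
cup [0.73050999 0.17155587 0.128     ]
shaker [ 0.56940123 -0.08632004  0.088     ] [ 0.56562849 -0.08271479  0.088     ]
decoys [0.38076577 0.29789264 0.01      ] [0.62580566 0.3458386  0.01      ]
edge of top [[0.379, 0.402, 0.0], [0.352, 0.015, 0.0], [0.321, 0.152, -0.0]]
[[282.60389459 125.89537142]]
```

```bash
python3 -m crank '[{"dx":-0.028,"dy":0.03,"dz":0,"twist":-7,"grip":-0.5},{"dx":-0.056,"dy":0.06,"dz":0,"twist":-14,"grip":-0.5},{"dx":-0.084,"dy":0.09,"dz":0,"twist":-21,"grip":-0.5},{"dx":-0.112,"dy":0.12,"dz":0,"twist":-28,"grip":-0.5},{"dx":-0.14,"dy":0.15,"dz":0,"twist":-35,"grip":-0.5}]' 5
python3 -m crank '[{"twist":-7,"grip":-0.54},{"twist":-14,"grip":-0.54},{"twist":-21,"grip":-0.54},{"twist":-28,"dz":-0.01,"grip":-0.54},{"twist":-35,"dz":-0.03,"grip":-0.54}]'
python3 -m crank '[{"twist":-6.5,"dz":-0.02,"grip":-0.54},{"twist":-6.5,"dz":-0.03,"grip":-0.54},{"twist":-6.5,"dz":-0.04,"grip":-0.54},{"twist":-6.5,"dz":-0.05,"grip":-0.54},{"twist":-6.5,"dz":-0.06,"grip":-0.54}]'
```

```text
t: 0.52
eef_pos: [0.5385, 0.1456, 0.2262]
ee_rot: [3.141, -0.001, -2.167]
force: [0.8, 0.7, -0.0]
width: 0.0597
gripper_force: 0.0invalid input at $[0]: expected keys dx, dy, dz, twist, grip
invalid input at $[0]: expected keys dx, dy, dz, twist, grip
```

```bash
python3 -m crank '[{"dx":0,"dy":0,"dz":0,"twist":-7,"grip":-0.54},{"dx":0,"dy":0,"dz":0,"twist":-14,"grip":-0.54},{"dx":0,"dy":0,"dz":0,"twist":-21,"grip":-0.54},{"dx":0,"dy":0,"dz":-0.01,"twist":-28,"grip":-0.54},{"dx":0,"dy":0,"dz":-0.03,"twist":-35,"grip":-0.54}]'
python3 -m crank '[{"dx":0,"dy":0,"dz":-0.02,"twist":-6.5,"grip":-0.54},{"dx":0,"dy":0,"dz":-0.03,"twist":-6.5,"grip":-0.54},{"dx":0,"dy":0,"dz":-0.04,"twist":-6.5,"grip":-0.54},{"dx":0,"dy":0,"dz":-0.05,"twist":-6.5,"grip":-0.54},{"dx":0,"dy":0,"dz":-0.05,"twist":-6.5,"grip":-0.54}]'
python3 - <<'E'
from h import *
save('side','d1');s=arm.get_state();print(s['t'],s['eef_pos'],s['ee_rot'],s['width'])
E
```

```text
t: 0.93
eef_pos: [0.5412, 0.1455, 0.1984]
ee_rot: [3.141, 0.004, -2.777]
force: [0.7, -0.2, -0.4]
width: 0.0264
gripper_force: 0.0
t: 1.35
eef_pos: [0.5393, 0.1443, 0.1448]
ee_rot: [-3.141, -0.003, -2.883]
force: [0.3, 0.6, -0.5]
width: 0.0202
gripper_force: 0.0
1.4 [0.53982882 0.14449443 0.14590385] [-3.14105436e+00 -1.45608741e-03 -2.88331714e+00] 0.019819269368254296
```

View pics/d1.png

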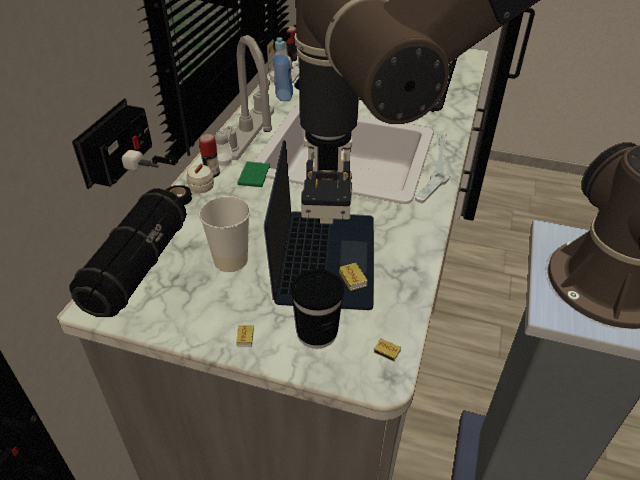

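The hand hangs over the keyboard at (327,200), with the body clear of the mug at (318,310). The matchbox is untouched. I'll descend behind the box.

```bash
python3 -m crank '[{"dx":0,"dy":0.005,"dz":-0.03,"twist":0,"grip":-0.54},{"dx":0,"dy":0.005,"dz":-0.06,"twist":0,"grip":-0.54},{"dx":0,"dy":0.005,"dz":-0.09,"twist":0,"grip":-0.54},{"dx":0,"dy":0.005,"dz":-0.115,"twist":0,"grip":-0.54},{"dx":0,"dy":0.005,"dz":-0.13,"twist":0,"grip":-0.54}]'
python3 - <<'E'
from h import *
a=save('scene','s1');b=save('side','d2');s=arm.get_state();print(s['t'],s['eef_pos'],s['ee_rot'],s['force'])
f=lambda i:cv2.convertScaleAbs(cv2.resize(i[:,:,::-1],None,fx=1.9,fy=2.5),alpha=1.5)
cv2.imwrite('pics/z1.png',np.hstack([f(a[110:330,220:430]),f(b[130:350,190:400])]))
E
```

```text
t: 1.82
eef_pos: [0.5396, 0.1495, 0.0149]
ee_rot: [-3.141, -0.001, -2.884]
force: [-0.6, 0.7, 0.8]
width: 0.0199
gripper_force: 0.0
1.9167 [0.53910615 0.14904    0.01476345] [-3.14032193 -0.00367335 -2.88429022] [-0.97190253 -0.14027958  0.38939914]
```

View pics/z1.png

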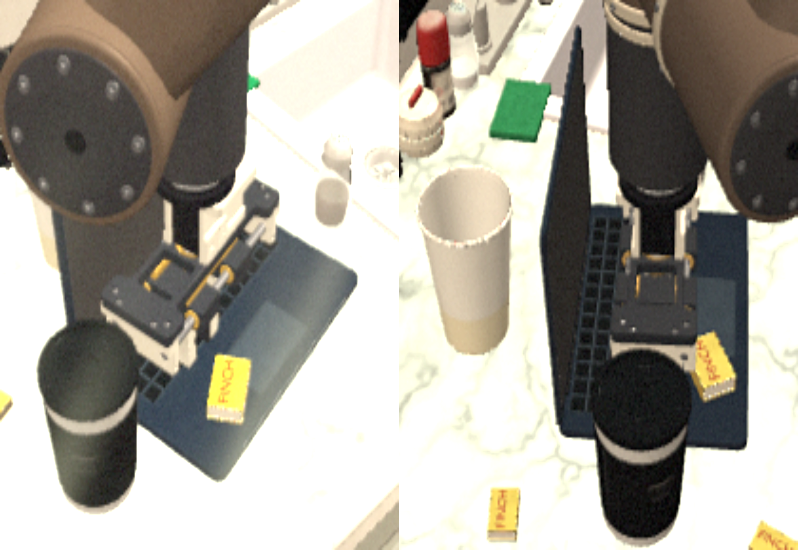

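The hand stands behind the box, and the mug and laptop have not moved. I'll push slowly along −x of the laptop.

```bash
for i in 1; do python3 -m crank '[{"dx":-0.006,"dy":-0.001,"dz":0,"twist":0,"grip":-0.54},{"dx":-0.012,"dy":-0.002,"dz":0,"twist":0,"grip":-0.54},{"dx":-0.018,"dy":-0.003,"dz":0,"twist":0,"grip":-0.54},{"dx":-0.024,"dy":-0.004,"dz":0,"twist":0,"grip":-0.54},{"dx":-0.03,"dy":-0.005,"dz":0,"twist":0,"grip":-0.54}]'; done
python3 -m crank '[{"dx":-0.006,"dy":-0.001,"dz":0,"twist":0,"grip":-0.54},{"dx":-0.012,"dy":-0.002,"dz":0,"twist":0,"grip":-0.54},{"dx":-0.018,"dy":-0.003,"dz":0,"twist":0,"grip":-0.54},{"dx":-0.024,"dy":-0.004,"dz":0,"twist":0,"grip":-0.54},{"dx":-0.03,"dy":-0.005,"dz":0,"twist":0,"grip":-0.54}]'
python3 - <<'E'
from h import *
a=save('scene','s2');b=save('side','d3')
f=lambda i:cv2.convertScaleAbs(cv2.resize(i[:,:,::-1],None,fx=1.9,fy=2.5),alpha=1.5)
cv2.imwrite('pics/z2.png',np.hstack([f(a[110:330,220:430]),f(b[130:350,230:440])]))
E
```

```text
t: 2.33
eef_pos: [0.5099, 0.1449, 0.0177]
ee_rot: [3.141, 0.002, -2.885]
force: [0.6, -0.4, 0.5]
width: 0.0202
gripper_force: 0.1
t: 2.75
eef_pos: [0.4795, 0.1396, 0.0166]
ee_rot: [-3.142, 0.0, -2.885]
force: [0.1, 0.0, -0.6]
width: 0.0201
gripper_force: 0.1
```

View pics/z2.png

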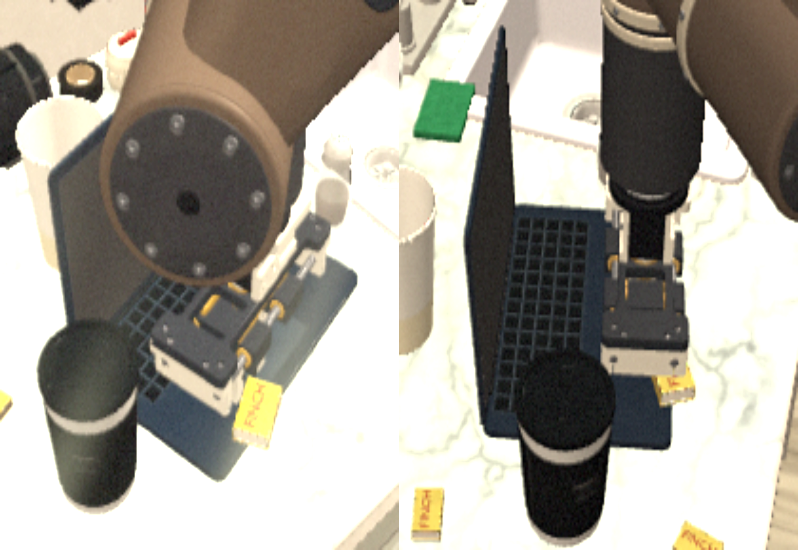

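The box is pushed to the front edge, at (258,410) in the left crop, nearly square to the fingers, and overhangs. I'll continue.

```bash
python3 -m crank '[{"dx":-0.005,"dy":-0.0005,"dz":-0.001,"twist":0,"grip":-0.54},{"dx":-0.01,"dy":-0.001,"dz":-0.002,"twist":0,"grip":-0.54},{"dx":-0.015,"dy":-0.0015,"dz":-0.002,"twist":0,"grip":-0.54},{"dx":-0.02,"dy":-0.002,"dz":-0.002,"twist":0,"grip":-0.54},{"dx":-0.025,"dy":-0.003,"dz":-0.002,"twist":0,"grip":-0.54}]'
python3 -m crank '[{"dx":-0.005,"dy":-0.0005,"dz":0,"twist":0,"grip":-0.54},{"dx":-0.01,"dy":-0.001,"dz":0,"twist":0,"grip":-0.54},{"dx":-0.015,"dy":-0.0015,"dz":0,"twist":0,"grip":-0.54},{"dx":-0.02,"dy":-0.002,"dz":0,"twist":0,"grip":-0.54},{"dx":-0.022,"dy":-0.003,"dz":0,"twist":0,"grip":-0.54}]'
python3 - <<'E'
from h import *
a=save('scene','s3');b=save('side','d4')
f=lambda i:cv2.convertScaleAbs(cv2.resize(i[:,:,::-1],None,fx=1.9,fy=2.5),alpha=1.5)
cv2.imwrite('pics/z3.png',np.hstack([f(a[130:350,220:430]),f(b[150:370,230:440])]))
E
```

```text
t: 3.27
eef_pos: [0.4545, 0.1366, 0.0145]
ee_rot: [-3.141, -0.0, -2.885]
force: [-0.0, 0.2, 0.2]
width: 0.0202
gripper_force: 0.1
t: 3.68
eef_pos: [0.4323, 0.1336, 0.0146]
ee_rot: [3.142, -0.0, -2.885]
force: [-0.3, -0.2, -0.1]
width: 0.0201
gripper_force: 0.1
```

View pics/z3.png

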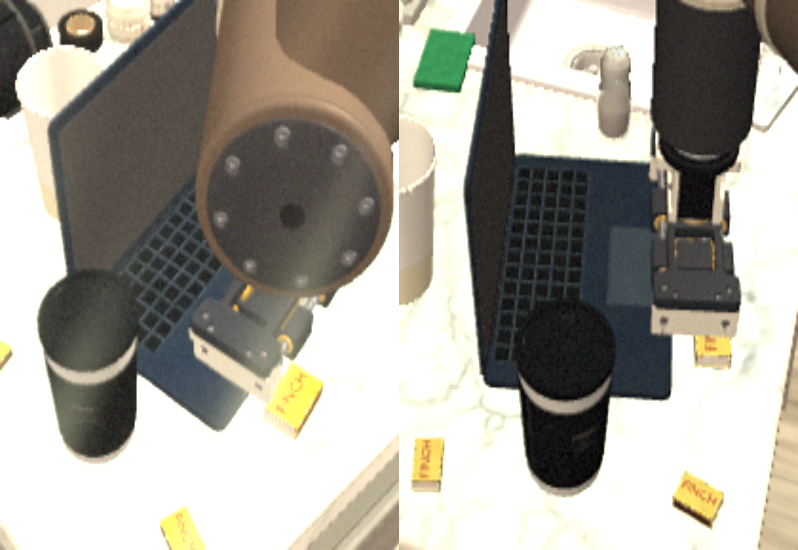

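The box lies in front of the laptop at (295,400) in the left crop, and looks flat on the worktop. I'll raise the hand, go over the lid and look at the box without it in the way.

```bash
python3 -m crank '[{"dx":0,"dy":0,"dz":0.04,"twist":0,"grip":-0.54},{"dx":0,"dy":0,"dz":0.08,"twist":0,"grip":-1},{"dx":0,"dy":0,"dz":0.12,"twist":0,"grip":-1},{"dx":0,"dy":0,"dz":0.16,"twist":0,"grip":-1},{"dx":0,"dy":0,"dz":0.2,"twist":0,"grip":-1}]'
python3 -m crank '[{"dx":0.02,"dy":0,"dz":0.03,"twist":0,"grip":-1},{"dx":0.055,"dy":0,"dz":0.03,"twist":0,"grip":-1},{"dx":0.09,"dy":0,"dz":0.03,"twist":0,"grip":-1},{"dx":0.125,"dy":0.001,"dz":0.03,"twist":0,"grip":-1},{"dx":0.16,"dy":0.002,"dz":0.03,"twist":0,"grip":-1}]'
python3 -m crank '[{"dx":0.03,"dy":0,"dz":0,"twist":0,"grip":-1},{"dx":0.06,"dy":0,"dz":0,"twist":0,"grip":-1},{"dx":0.085,"dy":0,"dz":0,"twist":0,"grip":-1},{"dx":0.085,"dy":0,"dz":0,"twist":0,"grip":-1},{"dx":0.085,"dy":0,"dz":0,"twist":0,"grip":-1}]'
python3 - <<'E'
from h import *
a=save('scene','s4');b=save('side','d5')
f=lambda i:cv2.convertScaleAbs(cv2.resize(i[:,:,::-1],None,fx=1.9,fy=2.5),alpha=1.5)
cv2.imwrite('pics/z4.png',np.hstack([f(a[110:330,220:430]),f(b[130:350,230:440])]))
E
```

```text
t: 4.2
eef_pos: [0.4329, 0.1334, 0.2169]
ee_rot: [3.141, 0.0, -2.885]
force: [0.4, 0.9, 0.2]
width: 0.0019
gripper_force: 0.0
t: 4.62
eef_pos: [0.5949, 0.1355, 0.2448]
ee_rot: [3.141, 0.001, -2.885]
force: [0.4, 0.2, 0.3]
width: 0.0004
gripper_force: 0.0
t: 5.03
eef_pos: [0.6788, 0.1353, 0.2427]
ee_rot: [-3.141, -0.002, -2.887]
force: [-1.0, 0.4, -0.5]
width: 0.0006
gripper_force: 0.0
```

View pics/z4.png

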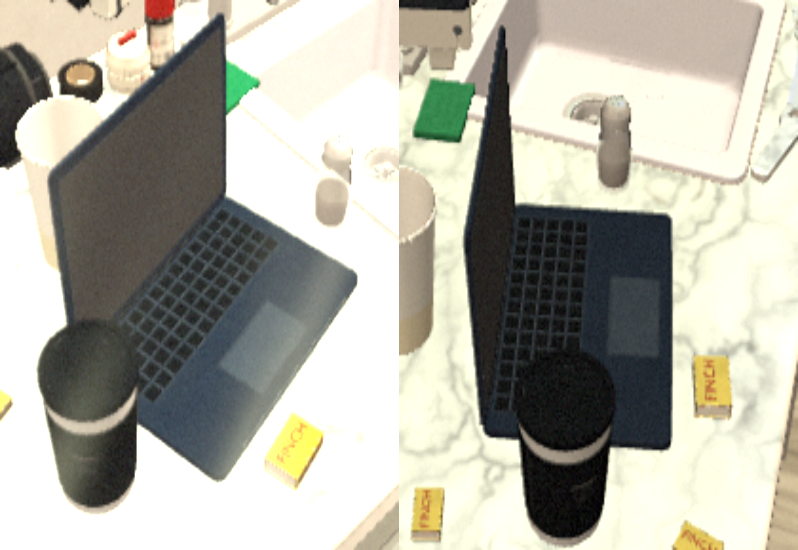

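The box lies flat and clear of the laptop, at (295,450) and (713,385) in the crops. The laptop, mug and shaker are where they were. Next I'll work out the lid-closing path.

```bash
python3 - <<'E'
import numpy as np
x0,y0,a=.546,.1049,.2365
def W(lx,ly,z): return np.array([x0+lx*np.cos(a)-ly*np.sin(a),y0+lx*np.sin(a)+ly*np.cos(a),z])
print('pre',W(.13,0,.178).round(3))
r=.163; prev=None
for t in np.r_[1.6:.05:-.1,0.05,0,-.03]:
    lx=.09-r*np.cos(t)+.004*np.sin(t)+.0095; z=.012+r*np.sin(t)+.004*np.cos(t)
    p=W(lx,0,z); print(round(t,2),p.round(4),None if prev is None else (p-prev).round(4)); prev=p
E
```

```text
pre [0.672 0.135 0.178]
1.6 [0.6512 0.1303 0.1748] None
1.5 [0.6354 0.1264 0.1749] [-0.0158 -0.0038  0.0001]
1.4 [0.6196 0.1226 0.1733] [-0.0158 -0.0038 -0.0016]
1.3 [0.6041 0.1189 0.1701] [-0.0155 -0.0037 -0.0032]
1.2 [0.5889 0.1152 0.1654] [-0.0152 -0.0037 -0.0048]
1.1 [0.5743 0.1117 0.1591] [-0.0146 -0.0035 -0.0063]
1.0 [0.5604 0.1084 0.1513] [-0.0139 -0.0034 -0.0078]
0.9 [0.5473 0.1052 0.1422] [-0.0131 -0.0032 -0.0092]
0.8 [0.5351 0.1023 0.1317] [-0.0122 -0.0029 -0.0105]
0.7 [0.524  0.0996 0.1201] [-0.0111 -0.0027 -0.0116]
0.6 [0.5141 0.0972 0.1073] [-0.0099 -0.0024 -0.0127]
0.5 [0.5055 0.0951 0.0937] [-0.0086 -0.0021 -0.0137]
0.4 [0.4983 0.0934 0.0792] [-0.0072 -0.0017 -0.0145]
0.3 [0.4925 0.092  0.064 ] [-0.0058 -0.0014 -0.0152]
0.2 [0.4882 0.091  0.0483] [-0.0043 -0.001  -0.0157]
0.1 [0.4854 0.0903 0.0323] [-0.0028 -0.0007 -0.0161]
0.05 [0.4847 0.0901 0.0241] [-0.0008 -0.0002 -0.0081]
0.0 [0.4843 0.09   0.016 ] [-0.0004 -0.0001 -0.0081]
-0.03 [0.4842 0.09   0.0111] [-0.     -0.     -0.0049]
```

```bash
python3 -m crank '[{"dx":0,"dy":0,"dz":-0.02,"twist":0,"grip":-1},{"dx":0,"dy":0,"dz":-0.04,"twist":0,"grip":-1},{"dx":0,"dy":0,"dz":-0.06,"twist":0,"grip":-1},{"dx":-0.006,"dy":0,"dz":-0.068,"twist":0,"grip":-1},{"dx":-0.014,"dy":-0.003,"dz":-0.068,"twist":0,"grip":-1}]'
python3 -m crank '[{"dx":-0.006,"dy":-0.001,"dz":0,"twist":0,"grip":-1},{"dx":-0.012,"dy":-0.003,"dz":0,"twist":0,"grip":-1},{"dx":-0.018,"dy":-0.004,"dz":0,"twist":0,"grip":-1},{"dx":-0.024,"dy":-0.006,"dz":0,"twist":0,"grip":-1},{"dx":-0.03,"dy":-0.007,"dz":0,"twist":0,"grip":-1}]'
```

```text
t: 5.55
eef_pos: [0.6621, 0.1327, 0.1747]
ee_rot: [-3.141, -0.003, -2.885]
force: [-0.8, 0.2, -0.1]
width: 0.0004
gripper_force: 0.0
t: 5.97
eef_pos: [0.6344, 0.1258, 0.1782]
ee_rot: [3.141, 0.003, -2.885]
force: [3.1, -1.2, 1.1]
width: 0.0005
gripper_force: 1.3
```

```bash
python3 -m crank '[{"dx":-0.008,"dy":-0.002,"dz":-0.0005,"twist":0,"grip":-1},{"dx":-0.016,"dy":-0.004,"dz":-0.0015,"twist":0,"grip":-1},{"dx":-0.024,"dy":-0.006,"dz":-0.003,"twist":0,"grip":-1},{"dx":-0.031,"dy":-0.0075,"dz":-0.005,"twist":0,"grip":-1},{"dx":-0.039,"dy":-0.009,"dz":-0.007,"twist":0,"grip":-1}]'
python3 -m crank '[{"dx":-0.0075,"dy":-0.002,"dz":-0.0025,"twist":0,"grip":-1},{"dx":-0.015,"dy":-0.0035,"dz":-0.0055,"twist":0,"grip":-1},{"dx":-0.022,"dy":-0.005,"dz":-0.009,"twist":0,"grip":-1},{"dx":-0.029,"dy":-0.007,"dz":-0.0125,"twist":0,"grip":-1},{"dx":-0.036,"dy":-0.0085,"dz":-0.017,"twist":0,"grip":-1}]'
python3 -m crank '[{"dx":-0.0065,"dy":-0.0015,"dz":-0.0045,"twist":0,"grip":-1},{"dx":-0.013,"dy":-0.003,"dz":-0.009,"twist":0,"grip":-1},{"dx":-0.0195,"dy":-0.0045,"dz":-0.014,"twist":0,"grip":-1},{"dx":-0.0255,"dy":-0.006,"dz":-0.0195,"twist":0,"grip":-1},{"dx":-0.031,"dy":-0.0075,"dz":-0.025,"twist":0,"grip":-1}]'
python3 - <<'E'
from h import *
a=save('scene','s5');b=save('side','d6')
f=lambda i:cv2.convertScaleAbs(cv2.resize(i[:,:,::-1],None,fx=1.9,fy=2.5),alpha=1.5)
cv2.imwrite('pics/z5.png',np.hstack([f(a[110:330,220:430]),f(b[130:350,230:440])]))
E
```

```text
t: 6.38
eef_pos: [0.5943, 0.1162, 0.1693]
ee_rot: [-3.141, -0.0, -2.885]
force: [1.2, -1.6, 0.4]
width: 0.0005
gripper_force: 1.1
t: 6.8
eef_pos: [0.5584, 0.108, 0.1522]
ee_rot: [-3.142, -0.0, -2.885]
force: [1.2, -1.4, 1.2]
width: 0.0004
gripper_force: 0.9
t: 7.22
eef_pos: [0.5274, 0.1007, 0.127]
ee_rot: [3.141, 0.0, -2.885]
force: [1.5, 0.5, 0.3]
width: 0.0005
gripper_force: 0.7
```

View pics/z5.png

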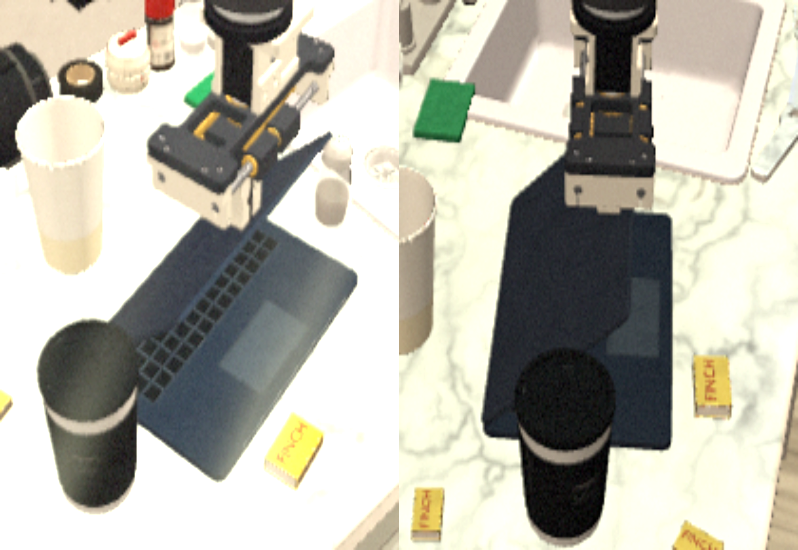

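The lid follows, now about half closed at (570,270) in the right crop, and the laptop has not moved. I'll continue, slower towards the end.

```bash
python3 -m crank '[{"dx":-0.006,"dy":-0.0015,"dz":-0.0065,"twist":0,"grip":-1},{"dx":-0.012,"dy":-0.003,"dz":-0.0135,"twist":0,"grip":-1},{"dx":-0.017,"dy":-0.004,"dz":-0.0205,"twist":0,"grip":-1},{"dx":-0.0215,"dy":-0.005,"dz":-0.028,"twist":0,"grip":-1},{"dx":-0.0255,"dy":-0.006,"dz":-0.035,"twist":0,"grip":-1}]'
python3 -m crank '[{"dx":-0.003,"dy":-0.001,"dz":-0.007,"twist":0,"grip":-1},{"dx":-0.006,"dy":-0.0015,"dz":-0.014,"twist":0,"grip":-1},{"dx":-0.009,"dy":-0.002,"dz":-0.021,"twist":0,"grip":-1},{"dx":-0.0115,"dy":-0.0025,"dz":-0.027,"twist":0,"grip":-1},{"dx":-0.0135,"dy":-0.003,"dz":-0.033,"twist":0,"grip":-1}]'
python3 -m crank '[{"dx":-0.001,"dy":0,"dz":-0.004,"twist":0,"grip":-1},{"dx":-0.002,"dy":-0.0005,"dz":-0.008,"twist":0,"grip":-1},{"dx":-0.003,"dy":-0.001,"dz":-0.012,"twist":0,"grip":-1},{"dx":-0.0035,"dy":-0.001,"dz":-0.016,"twist":0,"grip":-1},{"dx":-0.004,"dy":-0.001,"dz":-0.02,"twist":0,"grip":-1}]'
```

```text
t: 7.73
eef_pos: [0.5018, 0.0945, 0.0917]
ee_rot: [-3.142, -0.001, -2.885]
force: [1.4, -0.3, 0.2]
width: 0.0005
gripper_force: 0.5
t: 8.15
eef_pos: [0.4889, 0.0917, 0.0589]
ee_rot: [-3.142, -0.0, -2.885]
force: [1.1, -0.0, 0.8]
width: 0.0007
gripper_force: 0.4
t: 8.57
eef_pos: [0.485, 0.0907, 0.0392]
ee_rot: [-3.142, -0.0, -2.885]
force: [0.2, -0.4, 1.2]
width: 0.0003
gripper_force: 0.4
```

```bash
python3 -m crank '[{"dx":0,"dy":0,"dz":-0.004,"twist":0,"grip":-1},{"dx":0,"dy":0,"dz":-0.008,"twist":0,"grip":-1},{"dx":0,"dy":0,"dz":-0.012,"twist":0,"grip":-1},{"dx":0,"dy":0,"dz":-0.016,"twist":0,"grip":-1},{"dx":0,"dy":0,"dz":-0.018,"twist":0,"grip":-1}]'
python3 -m crank '[{"dx":0,"dy":0,"dz":-0.001,"twist":0,"grip":-1},{"dx":0,"dy":0,"dz":-0.002,"twist":0,"grip":-1},{"dx":0,"dy":0,"dz":-0.003,"twist":0,"grip":-1},{"dx":0,"dy":0,"dz":-0.004,"twist":0,"grip":-1},{"dx":0,"dy":0,"dz":-0.005,"twist":0,"grip":-1}]'
```

```text
t: 8.98
eef_pos: [0.485, 0.0907, 0.021]
ee_rot: [-3.141, -0.0, -2.885]
force: [-0.6, 0.2, 0.6]
width: 0.0001
gripper_force: 0.4
t: 9.4
eef_pos: [0.4852, 0.0907, 0.0166]
ee_rot: [3.142, 0.0, -2.885]
force: [-0.0, 0.2, 0.7]
width: 0.0006
gripper_force: 0.4
```

```bash
python3 -m crank '[{"dx":0,"dy":0,"dz":-0.001,"twist":0,"grip":-1},{"dx":0,"dy":0,"dz":-0.002,"twist":0,"grip":-1},{"dx":0,"dy":0,"dz":-0.003,"twist":0,"grip":-1},{"dx":0,"dy":0,"dz":-0.003,"twist":0,"grip":-1},{"dx":0,"dy":0,"dz":-0.003,"twist":0,"grip":-1}]'
```

```text
t: 9.82
eef_pos: [0.4853, 0.0908, 0.0162]
ee_rot: [-3.141, 0.001, -2.884]
force: [-12.1, 0.0, 36.1]
width: 0.0005
gripper_force: 18.4
```

The lid is against its stop (36 N). I'll release straight up.

```bash
python3 -m crank '[{"dx":0,"dy":0,"dz":0.003,"twist":0,"grip":-1},{"dx":0,"dy":0,"dz":0.006,"twist":0,"grip":-1},{"dx":0,"dy":0,"dz":0.02,"twist":0,"grip":-1},{"dx":0,"dy":0,"dz":0.05,"twist":0,"grip":-1},{"dx":0,"dy":0,"dz":0.09,"twist":0,"grip":-1}]'
python3 -m crank '[{"dx":0,"dy":0,"dz":0.03,"twist":0,"grip":-1},{"dx":0,"dy":0,"dz":0.06,"twist":0,"grip":-1},{"dx":0,"dy":0,"dz":0.09,"twist":0,"grip":-1},{"dx":0.03,"dy":-0.02,"dz":0.12,"twist":0,"grip":-1},{"dx":0.06,"dy":-0.04,"dz":0.15,"twist":0,"grip":-1}]'
python3 -m crank '[{"dx":0.03,"dy":-0.02,"dz":0,"twist":0,"grip":-1},{"dx":0.06,"dy":-0.04,"dz":0,"twist":0,"grip":-1},{"dx":0.09,"dy":-0.06,"dz":0,"twist":0,"grip":-1},{"dx":0.1,"dy":-0.08,"dz":0,"twist":0,"grip":-1},{"dx":0.1,"dy":-0.1,"dz":0,"twist":0,"grip":-1}]'
python3 - <<'E'
from h import *
a=save('scene','s6');b=save('side','d7')
f=lambda i:cv2.convertScaleAbs(cv2.resize(i[:,:,::-1],None,fx=1.9,fy=2.5),alpha=1.5)
cv2.imwrite('pics/z6.png',np.hstack([f(a[110:330,220:430]),f(b[130:350,230:440])]))
E
```

```text
t: 10.23
eef_pos: [0.4833, 0.0898, 0.1022]
ee_rot: [-3.14, -0.006, -2.886]
force: [0.5, 0.7, -0.9]
width: 0.0007
gripper_force: 0.0
t: 10.65
eef_pos: [0.5386, 0.0555, 0.2494]
ee_rot: [3.141, 0.002, -2.882]
force: [1.8, 1.4, -1.0]
width: 0.0005
gripper_force: 0.0
t: 11.07
eef_pos: [0.6404, -0.046, 0.2451]
ee_rot: [-3.142, -0.002, -2.886]
force: [0.1, 0.5, -0.6]
width: 0.0004
gripper_force: 0.0
```

View pics/z6.png

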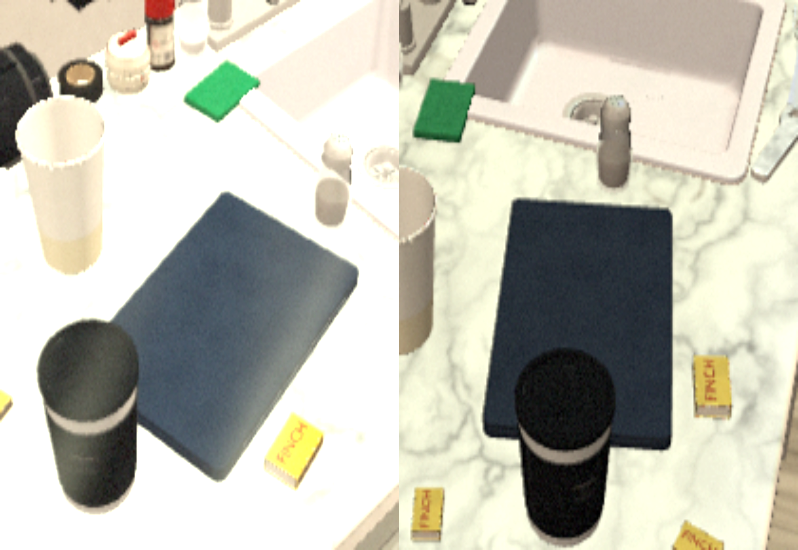

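The lid is shut, with the laptop's near corner still at (222,478) in the left crop. The box is flat at (295,450), the bystanders have not moved and the hand is clear.

```bash
python3 -c "
from station import arm
print(arm.job_done())"
```

```text
the job is handed in; nothing more can be done
None
```

I pushed the matchbox off the keyboard so it lies flat on the worktop, then shut the lid gently and took the hand away. The last pictures show the laptop, mug, cup and shaker where they stood, and the job is handed in, though no verdict came back.

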